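# Butt a row of brass plugs against the clamped stop with a straightedge

## Robot

A 7-joint arm with a two-finger parallel gripper is mounted at the origin on the work surface. World frame = base frame: x ahead of the robot, y to its left, z up, the work surface at z = 0. Lengths are in mm, angles in rad, forces in N, time in s.
With the tool pointing down it reaches from about 375 to 925 mm from the base axis. Payload 3.1 kg.
Tool frame: the origin (TCP) lies midway between the tips of the shut fingers; the grasp point (between the pads) lies bot.grasp_offset behind it (bot.grasp_offset is the distance from the TCP to the grasp point, in mm); z points along the fingers, y is the line along which they close (so a half turn about z gives the same grasp; the last joint's range is limited). The gripper opens to 85 mm and grips with 20 to 120 N. Pads are 22 mm wide; open, the fingers measure 114 mm over their backs; the gripper's body (76 mm by 85 mm) begins 54 mm behind the grasp point. The pads swing forward as they close: fully open they stand 13 mm farther back than shut.
Start: joints at [1.234, 0.383, 0.044, 1.598, -0.018, 1.161, -0.05], TCP at [153.769, -631.552, 231.269] pointing down, gripper open.
Joint ranges: [-2.61, 2.61], [-0.41, 2.15], [-1.48, 1.57], [0, 2.5], [-1.57, 4.71], [0.05, 1.97], [-2.85, 2.85]. Speed limits (rad/s): [2.79, 2.79, 3.14, 3.14, 3.14, 3.14, 3.14].

## Interface

Orientations are given as a unit quaternion [x, y, z, w].
In Python, from plant import bot gives the robot as it stands.
- The arm moves only by the tool send_rows, never from a script. Its argument "deltas" is a list of rows, each an object of numbers: "grip": the closure, from 0 (fully open) to 1 (shut); "tx", "ty", "tz": the shift along the tool's x, y, z in mm; "rx", "ry", "rz": the turn, a rotation vector about the tool's x, y, z in degrees. In form: [{"grip": .., "tx": .., "ty": .., "tz": .., "rx": .., "ry": .., "rz": ..}, ...]. A call has 1 to 8 rows; each row shifts and turns the commanded pose from where the row before left it, along the tool's axes as they then stand; what a row does not reach is not made up. A row lasts 1/12 s, in which the tool goes at most 41.7 mm and 7.16 degrees, less where a joint would pass 70% of its speed; a pose out of reach is approached as far as the arm can. A call with a gripper value outside its range is refused whole. The fingers move at their own pace and stop on an object; "squeeze" is the grip in N (left out, the last holds). Time passes only in rows, so rows that do not move let the fingers close. It gives the time, the measured TCP pose, the force, the opening and the grip force at its end, in the units of the state.
- bot.read_state(): the state, without advancing time (a new reading comes with each control period).
- bot.grab_frame(name): name is "side" or "top"; returns a dict with "color" (480x640x3 uint8, blue, green, red), "fx", "fy", "cx", "cy" (pixels), "extrinsics" (4x4, takes a point from world to camera coordinates). Camera axes: x right, y down, z forward; pixel columns grow to the right and rows downward; lengths in mm; the calibration is good to about 2 mm. A picture is of the moment at which its call begins. There is no depth.
- bot.close_job(): hands the job in; it is judged then, once.
The state is a dict: "time_s": time; "joints": joint angles; "qd": joint speeds; "tau": joint torques, N m; "eef_pos": TCP position; "tcp_rot": TCP orientation; "force": force on the tool from outside, world axes, zero at the start; "moment": the same for the moment, N m; "opening": finger opening in mm; "gripper_force": force on a finger pad.
Only numpy, scipy, OpenCV 4.12 (cv2) and the standard library are available. Lean on these libraries where they do the work, as an engineer would, in place of code of your own. Each camera call takes 0.05 s, during which the arm holds its last target. There are 200 camera calls.

## Task

Take the straightedge by its orange handle and with it push the five brass plugs along the tray, all together as one row, until every plug is hard up against the red stop bar; press the row home with about 10 N for half a second. The stop is only lightly clamped and gives way at about 15 N: do not shift it or ram it. Then stand the straightedge back on its black mat and let go, leaving the row against the stop; push the plugs with the straightedge only, and leave the bin, tube, carton and spray can where they are.

Things in the scene. Friction and masses are not known exactly. Their poses are not given: they have to be found in the camera images.
- tray: Fixed tray: plywood floor 330 x 300 mm, its top 6 mm above the bench, with a blue rail 14 mm high and 12 mm thick along each long side (inner faces at y = +-138 mm). Origin: on the bench; the floor reaches from x = -155 to x = +175 mm. x axis = push direction, towards the stop; the -x end is open.
- stop: Red bar across the tray, 268 mm (y) by 22 mm (x), top 27 mm above the tray floor; clamp knobs to 40 mm over the rails. Clamped anywhere with its face 60 to 110 mm ahead of the tray origin; slides away along x if pushed with over about 15 N. Origin: middle of the face towards the plugs, at tray-floor height; x axis = push direction. A plug touching it has its centre at x = -15 mm.
- plug0: Loose hollow brass plug, one of five alike: upright cylinder 30 mm across and 20 mm high, with a boss 18 mm across and 6 mm high on top; about 0.07 kg (pushing all five takes 1 to 3 N). Origin: centre of its underside. They stand on the tray floor side by side, about 42 mm apart in the tray's y (-88 to +88 mm), at tray x = -50 to +20 mm, all short of the stop.
- plug1: Loose hollow brass plug, one of five alike: upright cylinder 30 mm across and 20 mm high, with a boss 18 mm across and 6 mm high on top; about 0.07 kg (pushing all five takes 1 to 3 N). Origin: centre of its underside. They stand on the tray floor side by side, about 42 mm apart in the tray's y (-88 to +88 mm), at tray x = -50 to +20 mm, all short of the stop.
- plug2: Loose hollow brass plug, one of five alike: upright cylinder 30 mm across and 20 mm high, with a boss 18 mm across and 6 mm high on top; about 0.07 kg (pushing all five takes 1 to 3 N). Origin: centre of its underside. They stand on the tray floor side by side, about 42 mm apart in the tray's y (-88 to +88 mm), at tray x = -50 to +20 mm, all short of the stop.
- plug3: Loose hollow brass plug, one of five alike: upright cylinder 30 mm across and 20 mm high, with a boss 18 mm across and 6 mm high on top; about 0.07 kg (pushing all five takes 1 to 3 N). Origin: centre of its underside. They stand on the tray floor side by side, about 42 mm apart in the tray's y (-88 to +88 mm), at tray x = -50 to +20 mm, all short of the stop.
- plug4: Loose hollow brass plug, one of five alike: upright cylinder 30 mm across and 20 mm high, with a boss 18 mm across and 6 mm high on top; about 0.07 kg (pushing all five takes 1 to 3 N). Origin: centre of its underside. They stand on the tray floor side by side, about 42 mm apart in the tray's y (-88 to +88 mm), at tray x = -50 to +20 mm, all short of the stop.
- straightedge: Aluminium, 0.4 kg, on the mat. Base x -45 to +22, y +-115 mm, 5 mm thick. On the +x side its blade: an upright bar 230 mm long (y), 6 mm thick, to 25 mm above the underside, clamped in slots with its outer pushing face, square to x, anywhere from x = +31 to +59 mm (not measured: feel for it). Origin: on the underside, level with the handle in y. x axis = the way the blade faces.
- handle (a point): Grip point on the straightedge's orange handle, a block 18 mm thick (x), 60 mm long (y), 5 to 65 mm above the underside. The point: x = -15 mm, y = 0, 46 mm above the underside. Grip from above across the 18 mm (closing along the straightedge's x); fingertips then stay above the blade. Axes as the straightedge's.
- mat: Black rubber mat fixed on the bench, 150 mm (x) by 270 mm (y), 4 mm thick. Origin: centre of its underside. The straightedge starts standing on it, roughly in the middle, its x axis roughly along the mat's x.
- bin: Bystander: blue open bin, 80 x 130 mm, 55 mm high, loose. Origin: centre of underside.
- tube: Bystander: steel tube 38 mm across, 110 mm tall, standing loose. Origin: centre of underside.
- carton: Bystander: cardboard carton 100 x 130 mm, 60 mm high, loose. Origin: centre of underside.
- spray: Bystander: spray can 56 mm across, 150 mm tall, standing loose. Origin: centre of underside.

How it is judged (in metres and radians):
On the way:
1. with the straightedge, the whole row is pressed home: all five plugs against the stop bar, which bears at least 5 N (x of plug0 in the frame of stop between -0.0173 and -0.012 m and angle between each of plug0, plug1, plug2, plug3, plug4's own z axis and vertical below 0.12 rad and x of plug1 in the frame of stop between -0.0173 and -0.012 m and x of plug2 in the frame of stop between -0.0173 and -0.012 m and x of plug3 in the frame of stop between -0.0173 and -0.012 m and x of plug4 in the frame of stop between -0.0173 and -0.012 m and contact force between stop and anything else above 5 N and contact force between straightedge and the fingers above 1 N), for 0.3 s.
At the end, for the whole second after the job is handed in: All five plugs stand upright on the tray against the red stop bar (gap at most 2.3 mm), the stop is within 2 mm of where it was clamped, and the straightedge stands upright at rest, released, on its mat (origin within 30 mm along the mat's x and 40 mm along its y of the middle) (x of plug0 in the frame of stop between -0.0173 and -0.012 m and angle between each of plug0, plug1, plug2, plug3, plug4's own z axis and vertical below 0.12 rad and x of plug1 in the frame of stop between -0.0173 and -0.012 m and x of plug2 in the frame of stop between -0.0173 and -0.012 m and x of plug3 in the frame of stop between -0.0173 and -0.012 m and x of plug4 in the frame of stop between -0.0173 and -0.012 m and distance of stop from where it was at the start of the episode below 0.002 m and x of straightedge in the frame of mat between -0.03 and 0.03 m and y of straightedge in the frame of mat between -0.04 and 0.04 m and z of straightedge in the frame of mat below 0.007 m and angle between straightedge's own z axis and vertical below 0.06 rad and linear speed of straightedge below 0.02 m/s); the robot touches nothing.
It fails at once if the stop bar is shifted by more than 2 mm (distance of stop from where it was at the start of the episode above 0.002 m).
It fails at once if the stop bar is rammed (over 25 N) (contact force between stop and anything else above 25 N).
It fails at once if the gripper touches a plug (contact force between any of plug0, plug1, plug2, plug3, plug4 and the arm above 0.5 N or contact force between any of plug0, plug1, plug2, plug3, plug4 and the fingers above 0.5 N).
It fails at once if the bin, tube, carton or spray can is moved by more than 15 mm (distance of any of bin, tube, carton, spray from where it was at the start of the episode above 0.015 m).
It also fails if it takes over 67 s, if anything falls off the work surface, if the arm or the gripper's body presses on something with over 40 N, if the wrist force passes 120 N, or if a joint passes its speed limit or range.

## Working session

There is one attempt and no reset: what is moved stays moved. The work goes in short steps, Python scripts to look and compute and a tool call to move; the robot and the scene stay as the last step left them, time stands still between calls to the robot, and variables do not carry over. Pictures are saved under pics/ and viewed, at most 10 in all, crops included, and the job is handed in when it is done.

Besides the shell and the picture viewer there is one more tool, called after "Request:" as name(argument=value, ...) on one line, values as JSON. send_rows: Moves the arm, as the interface text tells. Its arguments: {"type":"object","properties":{"deltas":{"type":"array"},"squeeze":{"type":"number"}},"required":["deltas"]}

```bash
mkdir -p pics; cat > h.py <<'E'
import numpy as np,cv2
from plant import bot
def ray(f,u,v,z):
    E=np.array(f["extrinsics"]);R,t=E[:3,:3],E[:3,3]
    d=R.T@np.array([(u-f["cx"])/f["fx"],(v-f["cy"])/f["fy"],1]);c=-R.T@t
    return c+d*(z-c[2])/d[2]
E
python3 - <<'E'
from h import *
print(bot.read_state(),bot.grasp_offset)
for n in("top","side"):
    f=bot.grab_frame(n);cv2.imwrite(f"pics/{n}0.png",f["color"])
    E=np.array(f["extrinsics"]);print(n,f["fx"],f["fy"],f["cx"],f["cy"],-E[:3,:3].T@E[:3,3])
E
```

```text
{'time_s': 0.0, 'joints': array([ 1.2341736 ,  0.38384974,  0.04384664,  1.59960312, -0.01790835,
        1.16120617, -0.04988369]), 'qd': array([ 0.00053646, -0.00087368, -0.00146311,  0.00129407,  0.00075502,
       -0.00148155, -0.00272055]), 'tau': array([ 5.79878520e-05, -4.33464146e+01,  1.02480825e+00, -2.49514729e+01,
        1.05853789e-02,  1.14338624e-02, -1.50942861e-05]), 'eef_pos': array([ 153.52395156, -630.62122563,  229.86434687]), 'tcp_rot': array([ 9.92873248e-01,  1.19167638e-01, -2.29212239e-04, -1.31704238e-03]), 'force': array([-0.38912515,  1.10068307,  0.74544955]), 'moment': array([-0.03590267,  0.01267652,  0.06081115]), 'gripper_force': 0.0, 'opening': 85.04189096739454} 18.700000000000003
top 441.78867472600916 441.78867472600916 328.16304533724116 246.13452346479687 [ 464.10931407   63.89431565 1092.1414333 ]
side 593.6722251518951 593.6722251518951 325.32763528301683 240.67683290995802 [ 57.58260699 957.7671605  814.00864165]
```

View pics/top0.png

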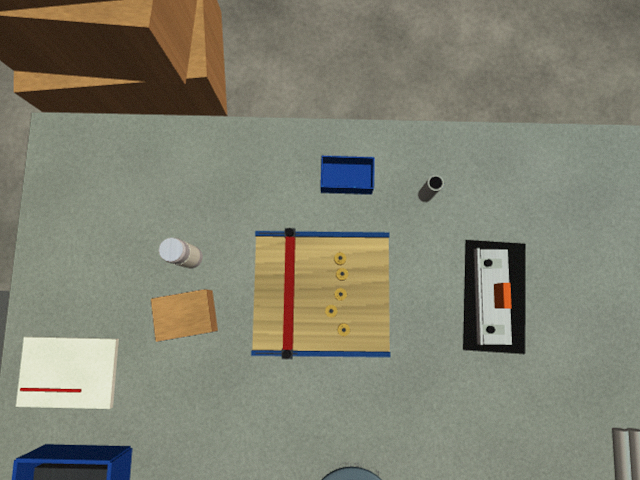

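View pics/side0.png

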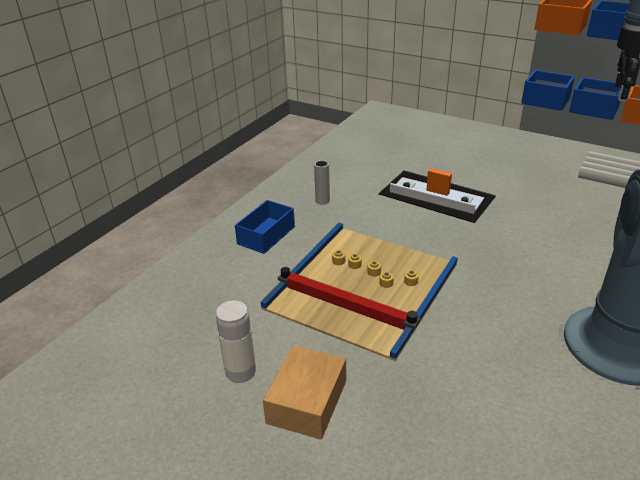

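The top view shows the mat and straightedge at (494,297), the orange handle at (502,296), the plugs around (340,295) and the red stop at (289,293). The push direction is image-left. The side view agrees: nothing stands between the mat and the tray.

```bash
python3 - <<'E'
from h import *
f=bot.grab_frame("top");im=f["color"];hsv=cv2.cvtColor(im,cv2.COLOR_BGR2HSV)
def rect(name,mask,z,win,mn=15):
    x0,y0,x1,y1=win;m=np.zeros(mask.shape,np.uint8);m[y0:y1,x0:x1]=mask[y0:y1,x0:x1]
    for c in cv2.findContours(m,cv2.RETR_EXTERNAL,cv2.CHAIN_APPROX_NONE)[0]:
        if cv2.contourArea(c)<mn: continue
        P=np.array([ray(f,u,v,z)[:2] for u,v in c[:,0]],np.float32)
        (cx,cy),(w,h),a=cv2.minAreaRect(P);print(name,np.round([cx,cy,w,h,a],1),"px",c[:,0].mean(0).round(1))
R=lambda lo,hi:cv2.inRange(hsv,np.array(lo),np.array(hi))
print("px",ray(f,400,300,0)-ray(f,399,300,0))
rect("mat",R((0,0,0),(180,255,45)),4,(455,230,535,365),300)
rect("handle",R((3,150,90),(18,255,255)),69,(455,230,535,365))
rect("se white",R((0,0,130),(180,60,255)),15,(455,230,535,365))
rect("stop",R((0,150,60),(5,255,255))|R((172,150,60),(180,255,255)),33,(240,220,400,370))
rect("rail",R((100,120,60),(130,255,255)),20,(240,220,400,370),100)
rect("plug",R((18,150,40),(32,255,255)),29,(300,240,370,350))
c=np.zeros((480,640),bool)
for n,(x0,y0,x1,y1) in {"se":(455,230,535,365),"tray":(245,225,395,362)}.items():
    cv2.imwrite(f"pics/{n}.png",cv2.resize(im[y0:y1,x0:x1],None,fx=4,fy=4,interpolation=cv2.INTER_CUBIC))
E
```

```text
px [ 0.05314986 -2.45438578  0.        ]
mat [ 503.7 -342.8  147.   267.1   87.5] px [494.3 296.6]
handle [ 501.8 -347.4   57.3   18.9    0.7] px [506.8 295. ]
se white [ 502.8 -341.6  195.5  330.9   89. ] px [494.5 297. ]
stop [501.1 158.4 268.4  22.3   0.9] px [288.5 292.8]
rail [3.582e+02 3.040e+01 1.140e+01 2.276e+02 2.000e-01] px [339.7 353.4]
rail [645.2  34.1  10.  228.9   1.2] px [340.4 233.9]
plug [414.6  25.6  25.6  26.1   1.2] px [343.2 329.1]
plug [458.5  57.3  25.9  26.2   1.2] px [330.7 310.5]
plug [499.3  34.2  26.2  26.4   1.2] px [340.2 294. ]
plug [547.2  32.7  26.5  26.5   1.2] px [341.6 273.6]
plug [584.1  37.6  27.5  25.8  46. ] px [339.7 258.2]
```

View pics/se.png

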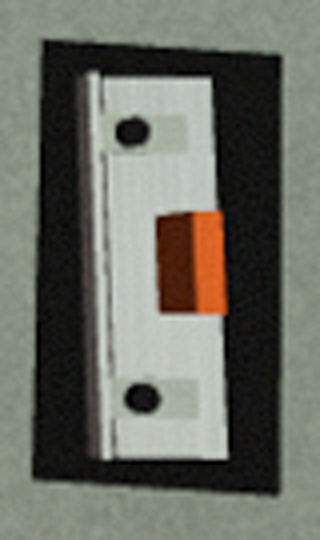

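View pics/tray.png

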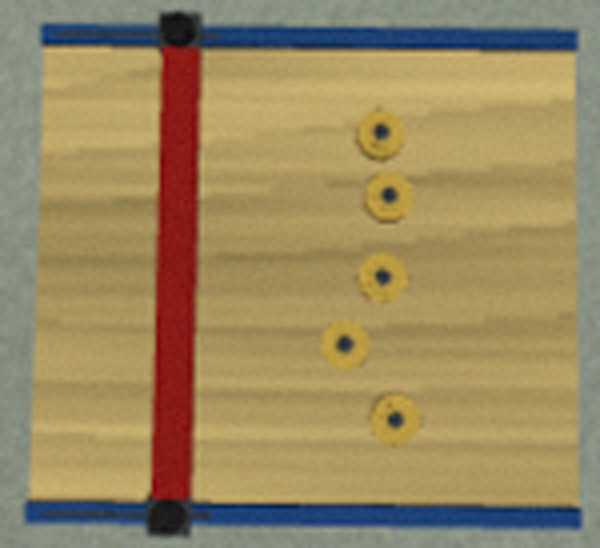

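The crops show the blade on the left (tray) side of the base. The handle is tilted only slightly, and the five plugs form a ragged row clear of the stop and rails. Next I'll fit the stop face angle, the rails and the straightedge angle.

```bash
cat >> h.py <<'E'
def edge(f,ch,rows,u0,u1,z):
    # row-wise strongest step of channel image ch between cols u0..u1, subpixel -> line fit on plane z
    P=[]
    for v in rows:
        g=np.abs(np.diff(cv2.GaussianBlur(ch[v:v+1,u0:u1].astype(np.float32),(3,1),0)[0]))
        i=int(g.argmax());s=slice(max(i-2,0),i+3);u=u0+.5+(np.arange(len(g))[s]*g[s]).sum()/g[s].sum()
        P.append(ray(f,u,v,z)[:2])
    vx,vy,x,y=cv2.fitLine(np.array(P,np.float32),cv2.DIST_HUBER,0,.01,.01).ravel()
    a=np.degrees(np.arctan(vy/vx)); return a,lambda X:y+(X-x)*vy/vx
E
python3 - <<'E'
from h import *
f=bot.grab_frame("top");im=f["color"].astype(np.float32)
red=im[...,2]-im[...,1]
a,l=edge(f,red,range(245,342),288,305,33);print("stop face",a,l(501.))
a,l=edge(f,red,range(245,342),278,289,33);print("stop back",a,l(501.))
print("tray open end",*[g if i==0 else g(501.) for i,g in enumerate(edge(f,im[...,0],range(245,345),380,398,6))])
g=cv2.cvtColor(f["color"],cv2.COLOR_BGR2GRAY).astype(np.float32)
a,l=edge(f,g,list(range(252,280))+list(range(312,343)),502,520,9);print("se base rear",a,l(501.))
a,l=edge(f,red,range(284,307),508,516,69);print("handle rear",a,l(501.))
a,l=edge(f,red,range(284,307),498,507,69);print("handle front",a,l(501.))
g2=cv2.bilateralFilter(g.astype(np.uint8),3,20,3)
print(g[300,470:520].astype(int))
E
```

```text
stop face 0.6885883 146.97441
stop back 0.6265611 169.98813
tray open end 0.5802855 -84.13012
se base rear 0.5504564 -378.1426
handle rear 0.27136698 -356.46655
handle front 0.8113337 -339.20566
[ 14  21  17  21  21  39  74  69  90 162 200 173 129 200 193 194 195 197
 194 191 195 197 201 180  97  37  40  46  39  41  40  40  33  61 113 129
 128 124 126 131 115  51  16  17  18  24  14  19  22  19]
```

Request:
send_rows(deltas=[{"grip": 0, "rz": 6.5}, {"grip": 0, "rz": 6.5}, {"tx": 29, "ty": -23}, {"tx": 29, "ty": -23}, {"tx": 29, "ty": -23}, {"tx": 29, "ty": -23}, {"tx": 29, "ty": -23}, {"tx": 29, "ty": -23}])

```text
invalid input
```

Request:
send_rows(deltas=[{"tx": 29, "ty": -23, "tz": 10}, {"tx": 29, "ty": -23, "tz": 10}, {"tx": 29, "ty": -23, "tz": 10}, {"tx": 29, "ty": -23, "tz": 10}, {"tx": 29, "ty": -23, "tz": 10}, {"tx": 29, "ty": -23, "tz": 10}, {"tz": 10}, {}])

```text
invalid input
```

```bash
cat >> h.py <<'E'
from scipy.spatial.transform import Rotation as Ro
def st():
    s=bot.read_state();R=Ro.from_quat(s["tcp_rot"]).as_matrix()
    return s,R
def to(p,yaw=.6):
    s,R=st();d=R.T@(np.array(p)-s["eef_pos"]);a=np.radians(yaw)
    T=np.array([[np.cos(a),np.sin(a),0],[np.sin(a),-np.cos(a),0],[0,0,-1]])
    print("t",s["time_s"],"pos",s["eef_pos"].round(2),"F",s["force"].round(2),"M",s["moment"].round(3),"op",round(s["opening"],1),"gf",round(s["gripper_force"],1))
    print("txyz",d.round(2),"rot deg",np.degrees(Ro.from_matrix(R.T@T).as_rotvec()).round(2))
E
python3 -c "
from h import *
to([502,-347.6,80])
f=bot.grab_frame('top');print(ray(f,478.8,300,29),ray(f,481.7,300,29))
f=bot.grab_frame('side');cv2.imwrite('pics/s1.png',f['color'][0:330,250:640])"
```

```text
t 0.2 pos [ 153.6  -630.98  230.38] F [-0.27 -0.45 -0.79] M [ 0.001 -0.027  0.018] op 85.3 gf 0.0
txyz [ 405.56 -192.66  150.67] rot deg [-0.1   0.02 13.08]
[ 490.94951877 -296.479271     29.        ] [ 491.09960548 -303.41006418   29.        ]
```

View pics/s1.png

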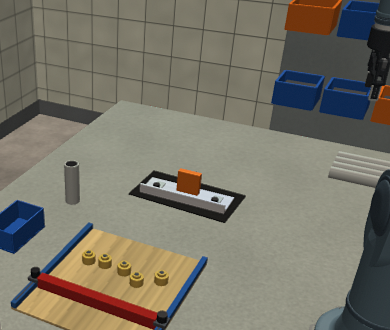

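The picture shows the arm still parked at top right. Both calls were refused, so I'll send rows with every key filled in.

Request:
send_rows(deltas=[{"grip": 0, "tx": 0, "ty": 0, "tz": 0, "rx": 0, "ry": 0, "rz": 6.5}, {"grip": 0, "tx": 0, "ty": 0, "tz": 0, "rx": 0, "ry": 0, "rz": 6.5}, {"grip": 0, "tx": 29, "ty": -23, "tz": 0, "rx": 0, "ry": 0, "rz": 0}, {"grip": 0, "tx": 29, "ty": -23, "tz": 0, "rx": 0, "ry": 0, "rz": 0}, {"grip": 0, "tx": 29, "ty": -23, "tz": 0, "rx": 0, "ry": 0, "rz": 0}, {"grip": 0, "tx": 29, "ty": -23, "tz": 0, "rx": 0, "ry": 0, "rz": 0}, {"grip": 0, "tx": 29, "ty": -23, "tz": 0, "rx": 0, "ry": 0, "rz": 0}, {"grip": 0, "tx": 29, "ty": -23, "tz": 0, "rx": 0, "ry": 0, "rz": 0}])

```text
time_s: 0.97
eef_pos: [327.2, -490.2, 231.4]
tcp_rot: [1.0, 0.006, 0.0, 0.0]
force: [1.4, -0.3, -0.8]
opening: 85.6
gripper_force: 0.0
```

Request:
send_rows(deltas=[{"grip": 0, "tx": 29, "ty": -23, "tz": 15, "rx": 0, "ry": 0, "rz": 0}, {"grip": 0, "tx": 29, "ty": -23, "tz": 15, "rx": 0, "ry": 0, "rz": 0}, {"grip": 0, "tx": 29, "ty": -23, "tz": 15, "rx": 0, "ry": 0, "rz": 0}, {"grip": 0, "tx": 29, "ty": -23, "tz": 15, "rx": 0, "ry": 0, "rz": 0}, {"grip": 0, "tx": 29, "ty": -23, "tz": 15, "rx": 0, "ry": 0, "rz": 0}, {"grip": 0, "tx": 29, "ty": -23, "tz": 15, "rx": 0, "ry": 0, "rz": 0}, {"grip": 0, "tx": 0, "ty": 0, "tz": 0, "rx": 0, "ry": 0, "rz": 0}, {"grip": 0, "tx": 0, "ty": 0, "tz": 0, "rx": 0, "ry": 0, "rz": 0}])

```text
time_s: 1.63
eef_pos: [500.7, -346.9, 139.8]
tcp_rot: [1.0, 0.01, -0.0, -0.002]
force: [-0.9, -0.6, -1.2]
opening: 85.4
gripper_force: 0.0
```

```bash
python3 -c "
from h import *
to([502,-347.6,80])
f=bot.grab_frame('side');cv2.imwrite('pics/s2.png',f['color'][0:330,250:640])"
```

```text
t 1.6333 pos [ 500.72 -346.91  139.82] F [-0.93 -0.59 -1.2 ] M [ 0.026  0.001 -0.005] op 85.4 gf 0.0
txyz [ 1.32  0.91 59.82] rot deg [-0.18  0.06  0.53]
```

View pics/s2.png

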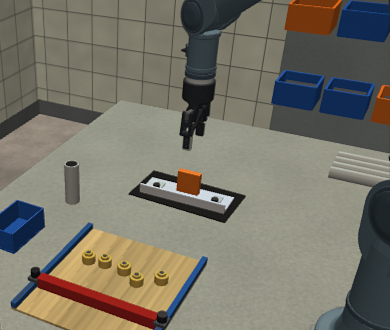

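The picture shows the open gripper straight above the orange handle at (188,180) in the crop. I'll descend.

Request:
send_rows(deltas=[{"grip": 0, "tx": 1, "ty": 1, "tz": 22, "rx": 0, "ry": 0, "rz": 0.1}, {"grip": 0, "tx": 0, "ty": 0, "tz": 22, "rx": 0, "ry": 0, "rz": 0}, {"grip": 0, "tx": 0, "ty": 0, "tz": 22, "rx": 0, "ry": 0, "rz": 0}, {"grip": 0, "tx": 0, "ty": 0, "tz": 20, "rx": 0, "ry": 0, "rz": 0}, {"grip": 0, "tx": 0, "ty": 0, "tz": 12, "rx": 0, "ry": 0, "rz": 0}, {"grip": 0, "tx": 0, "ty": 0, "tz": 10, "rx": 0, "ry": 0, "rz": 0}, {"grip": 0, "tx": 0, "ty": 0, "tz": 0, "rx": 0, "ry": 0, "rz": 0}, {"grip": 0, "tx": 0, "ty": 0, "tz": 0, "rx": 0, "ry": 0, "rz": 0}])

```text
time_s: 2.35
eef_pos: [499.1, -353.3, 33.6]
tcp_rot: [1.0, 0.005, -0.0, 0.0]
force: [0.3, -0.5, 0.8]
opening: 85.5
gripper_force: 0.0
```

```bash
python3 -c "
from h import *
to([502,-347.6,32])"
```

```text
t 2.35 pos [ 499.14 -353.27   33.56] F [ 0.26 -0.5   0.75] M [ 0.025  0.012 -0.011] op 85.5 gf 0.0
txyz [ 2.91 -5.64  1.56] rot deg [ 0.03  0.   -0.08]
```

Request:
send_rows(deltas=[{"grip": 0, "tx": 3, "ty": -5.5, "tz": 1.5, "rx": 0, "ry": 0, "rz": 0}, {"grip": 0, "tx": 0, "ty": 0, "tz": 0, "rx": 0, "ry": 0, "rz": 0}, {"grip": 0, "tx": 0, "ty": 0, "tz": 0, "rx": 0, "ry": 0, "rz": 0}, {"grip": 1, "tx": 0, "ty": 0, "tz": 0, "rx": 0, "ry": 0, "rz": 0}, {"grip": 1, "tx": 0, "ty": 0, "tz": 0, "rx": 0, "ry": 0, "rz": 0}, {"grip": 1, "tx": 0, "ty": 0, "tz": 0, "rx": 0, "ry": 0, "rz": 0}, {"grip": 1, "tx": 0, "ty": 0, "tz": 0, "rx": 0, "ry": 0, "rz": 0}, {"grip": 1, "tx": 0, "ty": 0, "tz": 0, "rx": 0, "ry": 0, "rz": 0}], squeeze=60)

```text
time_s: 3.02
eef_pos: [502.3, -347.0, 31.8]
tcp_rot: [1.0, 0.005, -0.0, 0.0]
force: [-0.0, -0.6, 0.8]
opening: 25.7
gripper_force: 0.0
```

Request:
send_rows(deltas=[{"grip": 1, "tx": 0, "ty": 0, "tz": 0, "rx": 0, "ry": 0, "rz": 0}, {"grip": 1, "tx": 0, "ty": 0, "tz": 0, "rx": 0, "ry": 0, "rz": 0}, {"grip": 1, "tx": 0, "ty": 0, "tz": 0, "rx": 0, "ry": 0, "rz": 0}, {"grip": 1, "tx": 0, "ty": 0, "tz": 0, "rx": 0, "ry": 0, "rz": 0}, {"grip": 1, "tx": 0, "ty": 0, "tz": 0, "rx": 0, "ry": 0, "rz": 0}, {"grip": 1, "tx": 0, "ty": 0, "tz": 0, "rx": 0, "ry": 0, "rz": 0}], squeeze=110)

```text
time_s: 3.52
eef_pos: [502.4, -347.1, 31.9]
tcp_rot: [1.0, 0.005, 0.0, 0.0]
force: [-0.5, -0.0, 1.4]
opening: 16.0
gripper_force: 107.7
```

```bash
python3 -c "
from h import *
to([502,-347.6,32])"
```

```text
t 3.5167 pos [ 502.38 -347.07   31.92] F [-0.48 -0.    1.41] M [0.084 0.146 0.005] op 16.0 gf 107.7
txyz [-0.39  0.53 -0.08] rot deg [ 0.01 -0.   -0.03]
```

The handle is held with 108 N at 16 mm opening. I'll lift it and carry it to the tray.

Request:
send_rows(deltas=[{"grip": 1, "tx": 0, "ty": 0, "tz": -10, "rx": 0, "ry": 0, "rz": 0}, {"grip": 1, "tx": 0, "ty": 0, "tz": -15, "rx": 0, "ry": 0, "rz": 0}, {"grip": 1, "tx": 0, "ty": -10, "tz": -5, "rx": 0, "ry": 0, "rz": 0}, {"grip": 1, "tx": 1, "ty": -20, "tz": 0, "rx": 0, "ry": 0, "rz": 0}, {"grip": 1, "tx": 1, "ty": -28, "tz": 0, "rx": 0, "ry": 0, "rz": 0}, {"grip": 1, "tx": 1, "ty": -28, "tz": 0, "rx": 0, "ry": 0, "rz": 0}, {"grip": 1, "tx": 0, "ty": -28, "tz": 0, "rx": 0, "ry": 0, "rz": 0}, {"grip": 1, "tx": 0, "ty": -28, "tz": 0, "rx": 0, "ry": 0, "rz": 0}])

```text
time_s: 4.18
eef_pos: [503.1, -202.2, 61.4]
tcp_rot: [1.0, 0.005, -0.0, -0.0]
force: [-0.1, 0.9, -4.0]
opening: 16.8
gripper_force: 107.6
```

Request:
send_rows(deltas=[{"grip": 1, "tx": 0, "ty": -28, "tz": 0, "rx": 0, "ry": 0, "rz": 0}, {"grip": 1, "tx": 0, "ty": -28, "tz": 0, "rx": 0, "ry": 0, "rz": 0}, {"grip": 1, "tx": 0, "ty": -28, "tz": 0, "rx": 0, "ry": 0, "rz": 0}, {"grip": 1, "tx": 0, "ty": -28, "tz": 0, "rx": 0, "ry": 0, "rz": 0}, {"grip": 1, "tx": 0, "ty": -20, "tz": 0, "rx": 0, "ry": 0, "rz": 0}, {"grip": 1, "tx": 0, "ty": -10, "tz": 0, "rx": 0, "ry": 0, "rz": 0}, {"grip": 1, "tx": 0, "ty": 0, "tz": 0, "rx": 0, "ry": 0, "rz": 0}, {"grip": 1, "tx": 0, "ty": 0, "tz": 0, "rx": 0, "ry": 0, "rz": 0}])

```text
time_s: 4.85
eef_pos: [502.1, -63.0, 61.7]
tcp_rot: [1.0, 0.006, -0.0, 0.0]
force: [0.8, -0.6, -4.1]
opening: 16.9
gripper_force: 107.7
```

```bash
python3 - <<'E'
from h import *
to([501.5,-58,35.5])
f=bot.grab_frame("top");g=cv2.cvtColor(f["color"],cv2.COLOR_BGR2GRAY).astype(np.float32)
cv2.imwrite("pics/t3.png",cv2.resize(f["color"][220:370,250:420],None,fx=4,fy=4))
E
```

```text
t 4.85 pos [502.1  -62.98  61.67] F [ 0.8  -0.55 -4.13] M [-0.148 -0.065 -0.006] op 16.9 gf 107.7
txyz [-0.53 -5.01 26.16] rot deg [0.04 0.03 0.06]
```

View pics/t3.png

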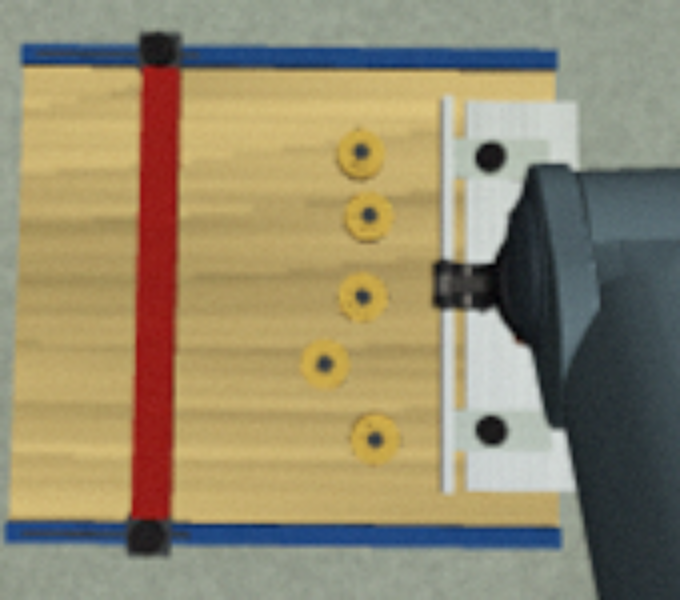

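The picture shows the straightedge over the open end, its blade at crop x≈443 and roughly 10 px short of the plugs in the full frame, with nothing in the way. I'll lower it and measure the blade angle.

Request:
send_rows(deltas=[{"grip": 1, "tx": 0, "ty": 0, "tz": 10, "rx": 0, "ry": 0, "rz": 0}, {"grip": 1, "tx": 0, "ty": 0, "tz": 10, "rx": 0, "ry": 0, "rz": 0}, {"grip": 1, "tx": 0, "ty": 0, "tz": 5, "rx": 0, "ry": 0, "rz": 0}, {"grip": 1, "tx": 0, "ty": 0, "tz": 0, "rx": 0, "ry": 0, "rz": 0}, {"grip": 1, "tx": 0, "ty": 0, "tz": 0, "rx": 0, "ry": 0, "rz": 0}, {"grip": 1, "tx": 0, "ty": 0, "tz": 0, "rx": 0, "ry": 0, "rz": 0}])

```text
time_s: 5.4
eef_pos: [502.4, -63.1, 36.5]
tcp_rot: [1.0, 0.005, -0.0, -0.0]
force: [0.7, -0.5, -4.6]
opening: 16.6
gripper_force: 107.8
```

```bash
python3 - <<'E'
from h import *
to([501.5,-58,36])
f=bot.grab_frame("top");b=f["color"][...,0].astype(np.float32)
r=list(range(250,282))+list(range(296,340))
a,l=edge(f,b,r,353,366,32);print("blade face",a,l(501.))
red=f["color"][...,2].astype(np.float32)-f["color"][...,1]
a,l=edge(f,red,range(245,342),288,305,33);print("stop face",a,l(501.))
E
```

```text
t 5.4 pos [502.42 -63.09  36.53] F [ 0.74 -0.49 -4.62] M [-0.011 -0.019  0.043] op 16.6 gf 107.8
txyz [-0.87 -5.1   0.54] rot deg [-0.01  0.03 -0.04]
blade face 0.7380733 -17.138655
stop face 0.68274385 146.99356
```

Request:
send_rows(deltas=[{"grip": 1, "tx": 0, "ty": -5, "tz": 0, "rx": 0, "ry": 0, "rz": 0}, {"grip": 1, "tx": 0, "ty": -5, "tz": 0, "rx": 0, "ry": 0, "rz": 0}, {"grip": 1, "tx": 0, "ty": -5, "tz": 0.5, "rx": 0, "ry": 0, "rz": 0}, {"grip": 1, "tx": 0, "ty": -4, "tz": 0, "rx": 0, "ry": 0, "rz": 0}, {"grip": 1, "tx": 0, "ty": -4, "tz": 0, "rx": 0, "ry": 0, "rz": 0}, {"grip": 1, "tx": 0, "ty": -4, "tz": 0, "rx": 0, "ry": 0, "rz": 0}, {"grip": 1, "tx": 0, "ty": -4, "tz": 0, "rx": 0, "ry": 0, "rz": 0}, {"grip": 1, "tx": 0, "ty": -4, "tz": 0, "rx": 0, "ry": 0, "rz": 0}])

```text
time_s: 6.12
eef_pos: [502.2, -28.1, 36.4]
tcp_rot: [1.0, 0.005, 0.0, 0.0]
force: [0.4, -2.2, -3.4]
opening: 16.9
gripper_force: 107.8
```

Request:
send_rows(deltas=[{"grip": 1, "tx": 0, "ty": -4, "tz": 0, "rx": 0, "ry": 0, "rz": 0}, {"grip": 1, "tx": 0, "ty": -4, "tz": 0, "rx": 0, "ry": 0, "rz": 0}, {"grip": 1, "tx": 0, "ty": -4, "tz": 0, "rx": 0, "ry": 0, "rz": 0}, {"grip": 1, "tx": 0, "ty": -4, "tz": 0, "rx": 0, "ry": 0, "rz": 0}, {"grip": 1, "tx": 0, "ty": -4, "tz": 0, "rx": 0, "ry": 0, "rz": 0}, {"grip": 1, "tx": 0, "ty": -4, "tz": 0, "rx": 0, "ry": 0, "rz": 0}, {"grip": 1, "tx": 0, "ty": -4, "tz": 0, "rx": 0, "ry": 0, "rz": 0}, {"grip": 1, "tx": 0, "ty": -4, "tz": 0, "rx": 0, "ry": 0, "rz": 0}])

```text
time_s: 6.78
eef_pos: [501.9, 4.3, 36.3]
tcp_rot: [1.0, 0.005, 0.0, 0.0]
force: [0.1, -2.2, -2.2]
opening: 17.0
gripper_force: 107.8
```

Request:
send_rows(deltas=[{"grip": 1, "tx": 0, "ty": -4, "tz": 0, "rx": 0, "ry": 0, "rz": 0}, {"grip": 1, "tx": 0, "ty": -4, "tz": 0, "rx": 0, "ry": 0, "rz": 0}, {"grip": 1, "tx": 0, "ty": -4, "tz": 0, "rx": 0, "ry": 0, "rz": 0}, {"grip": 1, "tx": 0, "ty": -4, "tz": 0, "rx": 0, "ry": 0, "rz": 0}, {"grip": 1, "tx": 0, "ty": -3, "tz": 0, "rx": 0, "ry": 0, "rz": 0}, {"grip": 1, "tx": 0, "ty": -3, "tz": 0, "rx": 0, "ry": 0, "rz": 0}, {"grip": 1, "tx": 0, "ty": -2, "tz": 0, "rx": 0, "ry": 0, "rz": 0}, {"grip": 1, "tx": 0, "ty": 0, "tz": 0, "rx": 0, "ry": 0, "rz": 0}])

```text
time_s: 7.45
eef_pos: [501.5, 29.2, 36.2]
tcp_rot: [1.0, 0.006, 0.0, -0.0]
force: [0.1, -0.5, -2.8]
opening: 16.8
gripper_force: 107.8
```

```bash
cat > look.py <<'E'
from h import *
to([501.5,60,36])
f=bot.grab_frame("top");b=f["color"][...,0].astype(np.float32)
hsv=cv2.cvtColor(f["color"],cv2.COLOR_BGR2HSV);m=cv2.inRange(hsv,np.array((18,150,40)),np.array((32,255,255)))
red=f["color"][...,2].astype(np.float32)-f["color"][...,1]
a,l=edge(f,red,range(245,342),288,305,33);print("stop face",a,l(501.))
z=m*0;z[240:350,285:370]=m[240:350,285:370]
for c in cv2.findContours(z,cv2.RETR_EXTERNAL,cv2.CHAIN_APPROX_NONE)[0]:
    if cv2.contourArea(c)>15:
        (u,v),r=cv2.minEnclosingCircle(c);p=ray(f,u,v,26);print("plug",p[:2].round(1),"behind stop",round(l(p[0])-p[1],1),"r",r.__round__(1))
import sys
cv2.imwrite(sys.argv[1],cv2.resize(f["color"][220:370,250:420],None,fx=4,fy=4))
E
python3 look.py pics/t4.png
```

```text
t 7.45 pos [501.49  29.16  36.22] F [ 0.08 -0.52 -2.83] M [-0.21  -0.007 -0.009] op 16.8 gf 107.8
txyz [  0.35 -30.83   0.25] rot deg [-0.05 -0.    0.03]
stop face 0.7000837 146.99765
plug [414.4  94.4] behind stop 51.6 r 6.1
plug [457.6  95.5] behind stop 51.0 r 5.7
plug [498.  95.] behind stop 52.0 r 5.9
plug [546.1  96.6] behind stop 51.0 r 6.0
plug [583.7  96.4] behind stop 51.7 r 6.1
```

View pics/t4.png

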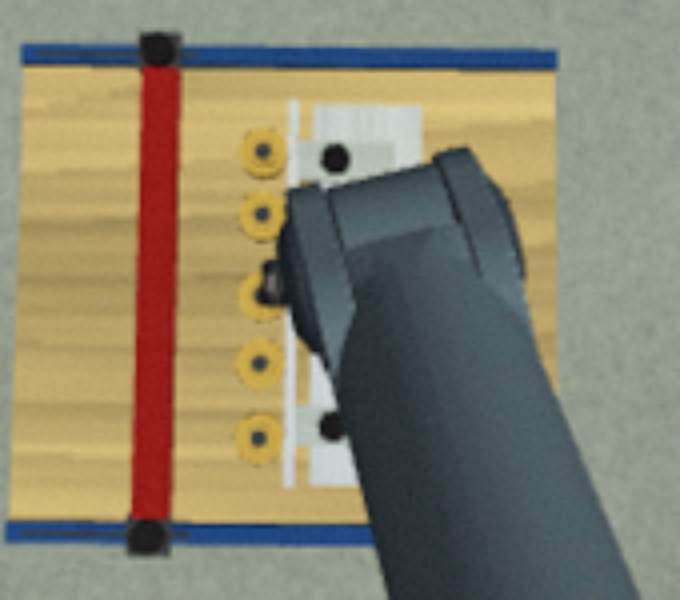

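All five plugs now stand in one line against the blade, about 36 mm short of the stop. I'll approach, then feel for contact.

Request:
send_rows(deltas=[{"grip": 1, "tx": 0, "ty": -3, "tz": 0, "rx": 0, "ry": 0, "rz": 0}, {"grip": 1, "tx": 0, "ty": -4, "tz": 0, "rx": 0, "ry": 0, "rz": 0}, {"grip": 1, "tx": 0, "ty": -4, "tz": 0, "rx": 0, "ry": 0, "rz": 0}, {"grip": 1, "tx": 0, "ty": -4, "tz": 0, "rx": 0, "ry": 0, "rz": 0}, {"grip": 1, "tx": 0, "ty": -4, "tz": 0, "rx": 0, "ry": 0, "rz": 0}, {"grip": 1, "tx": 0, "ty": -4, "tz": 0, "rx": 0, "ry": 0, "rz": 0}, {"grip": 1, "tx": 0, "ty": -3, "tz": 0, "rx": 0, "ry": 0, "rz": 0}, {"grip": 1, "tx": 0, "ty": -2, "tz": 0, "rx": 0, "ry": 0, "rz": 0}])

```text
time_s: 8.17
eef_pos: [501.0, 57.1, 36.2]
tcp_rot: [1.0, 0.006, -0.0, -0.0]
force: [0.3, -1.8, -4.1]
opening: 16.2
gripper_force: 107.6
```

Request:
send_rows(deltas=[{"grip": 1, "tx": 0, "ty": -1, "tz": 0, "rx": 0, "ry": 0, "rz": 0}, {"grip": 1, "tx": 0, "ty": -1, "tz": 0, "rx": 0, "ry": 0, "rz": 0}, {"grip": 1, "tx": 0, "ty": -0.5, "tz": 0, "rx": 0, "ry": 0, "rz": 0}, {"grip": 1, "tx": 0, "ty": -0.5, "tz": 0, "rx": 0, "ry": 0, "rz": 0}, {"grip": 1, "tx": 0, "ty": -0.5, "tz": 0, "rx": 0, "ry": 0, "rz": 0}])

```text
time_s: 8.58
eef_pos: [501.1, 59.5, 36.2]
tcp_rot: [1.0, 0.005, -0.0, 0.0]
force: [-0.5, -1.1, -4.4]
opening: 16.8
gripper_force: 107.6
```

```bash
python3 look.py pics/t5.png
```

```text
t 8.5833 pos [501.13  59.49  36.18] F [-0.49 -1.13 -4.45] M [-0.459 -0.019  0.026] op 16.8 gf 107.6
txyz [ 0.37 -0.51  0.18] rot deg [ 0.01  0.01 -0.03]
stop face 0.6788642 147.04506
plug [414.4 124.2] behind stop 21.8 r 6.1
plug [458.5 125.1] behind stop 21.4 r 6.2
plug [497.3 127.8] behind stop 19.2 r 5.7
plug [546.5 130.4] behind stop 17.1 r 5.1
plug [583.5 126.3] behind stop 21.7 r 5.9
```

Request:
send_rows(deltas=[{"grip": 1, "tx": 0, "ty": -0.5, "tz": 0, "rx": 0, "ry": 0, "rz": 0}, {"grip": 1, "tx": 0, "ty": -0.5, "tz": 0, "rx": 0, "ry": 0, "rz": 0}, {"grip": 1, "tx": 0, "ty": -0.5, "tz": 0, "rx": 0, "ry": 0, "rz": 0}, {"grip": 1, "tx": 0, "ty": -0.5, "tz": 0, "rx": 0, "ry": 0, "rz": 0}, {"grip": 1, "tx": 0, "ty": -0.5, "tz": 0, "rx": 0, "ry": 0, "rz": 0}, {"grip": 1, "tx": 0, "ty": -0.5, "tz": 0, "rx": 0, "ry": 0, "rz": 0}, {"grip": 1, "tx": 0, "ty": -0.5, "tz": 0, "rx": 0, "ry": 0, "rz": 0}, {"grip": 1, "tx": 0, "ty": -0.5, "tz": 0, "rx": 0, "ry": 0, "rz": 0}])

```text
time_s: 9.3
eef_pos: [501.2, 63.7, 36.3]
tcp_rot: [1.0, 0.005, 0.0, -0.0]
force: [0.2, -2.3, -4.9]
opening: 16.8
gripper_force: 107.6
```

Request:
send_rows(deltas=[{"grip": 1, "tx": 0, "ty": -0.3, "tz": 0, "rx": 0, "ry": 0, "rz": 0}, {"grip": 1, "tx": 0, "ty": -0.3, "tz": 0, "rx": 0, "ry": 0, "rz": 0}, {"grip": 1, "tx": 0, "ty": -0.2, "tz": 0, "rx": 0, "ry": 0, "rz": 0}, {"grip": 1, "tx": 0, "ty": -0.2, "tz": 0, "rx": 0, "ry": 0, "rz": 0}])

```text
time_s: 9.63
eef_pos: [501.2, 64.6, 36.3]
tcp_rot: [1.0, 0.005, 0.0, 0.0]
force: [0.2, -1.8, -4.6]
opening: 16.8
gripper_force: 107.6
```

Request:
send_rows(deltas=[{"grip": 1, "tx": 0, "ty": -0.2, "tz": 0, "rx": 0, "ry": 0, "rz": 0}, {"grip": 1, "tx": 0, "ty": -0.2, "tz": 0, "rx": 0, "ry": 0, "rz": 0}, {"grip": 1, "tx": 0, "ty": -0.2, "tz": 0, "rx": 0, "ry": 0, "rz": 0}, {"grip": 1, "tx": 0, "ty": -0.2, "tz": 0, "rx": 0, "ry": 0, "rz": 0}])

```text
time_s: 9.97
eef_pos: [501.2, 65.4, 36.3]
tcp_rot: [1.0, 0.005, -0.0, -0.0]
force: [0.3, -0.7, -4.5]
opening: 16.9
gripper_force: 107.6
```

```bash
python3 look.py pics/t6.png
```

```text
t 9.9667 pos [501.19  65.44  36.27] F [ 0.28 -0.71 -4.51] M [-0.426 -0.013 -0.012] op 16.9 gf 107.6
txyz [0.26 5.45 0.27] rot deg [-0.    0.   -0.02]
stop face 0.6783046 147.11867
plug [414.  130.6] behind stop 15.5 r 6.0
plug [457.7 130.8] behind stop 15.8 r 6.1
plug [495.9 136.1] behind stop 10.9 r 5.4
plug [583.4 132.4] behind stop 15.7 r 6.0
```

Request:
send_rows(deltas=[{"grip": 1, "tx": 0, "ty": -0.2, "tz": 0, "rx": 0, "ry": 0, "rz": 0}, {"grip": 1, "tx": 0, "ty": -0.2, "tz": 0, "rx": 0, "ry": 0, "rz": 0}, {"grip": 1, "tx": 0, "ty": 0, "tz": 0, "rx": 0, "ry": 0, "rz": 0}])

```text
time_s: 10.27
eef_pos: [501.2, 65.9, 36.3]
tcp_rot: [1.0, 0.005, -0.0, -0.0]
force: [0.6, -0.9, -4.9]
opening: 17.0
gripper_force: 107.6
```

Request:
send_rows(deltas=[{"grip": 1, "tx": 0, "ty": -0.2, "tz": 0, "rx": 0, "ry": 0, "rz": 0}, {"grip": 1, "tx": 0, "ty": -0.2, "tz": 0, "rx": 0, "ry": 0, "rz": 0}, {"grip": 1, "tx": 0, "ty": 0, "tz": 0, "rx": 0, "ry": 0, "rz": 0}])

```text
time_s: 10.52
eef_pos: [501.2, 66.3, 36.3]
tcp_rot: [1.0, 0.005, 0.0, -0.0]
force: [-0.2, -2.1, -4.4]
opening: 16.3
gripper_force: 107.6
```

Request:
send_rows(deltas=[{"grip": 1, "tx": 0, "ty": -0.2, "tz": 0, "rx": 0, "ry": 0, "rz": 0}, {"grip": 1, "tx": 0, "ty": -0.2, "tz": 0, "rx": 0, "ry": 0, "rz": 0}, {"grip": 1, "tx": 0, "ty": 0, "tz": 0, "rx": 0, "ry": 0, "rz": 0}])

```text
time_s: 10.77
eef_pos: [501.2, 66.5, 36.3]
tcp_rot: [1.0, 0.005, -0.0, 0.0]
force: [-0.5, -2.2, -3.8]
opening: 16.2
gripper_force: 107.6
```

```bash
python3 look.py pics/t7.png
```

```text
t 10.7667 pos [501.17  66.49  36.28] F [-0.45 -2.17 -3.76] M [-0.531  0.01   0.01 ] op 16.2 gf 107.6
txyz [0.26 6.49 0.28] rot deg [ 0.01  0.   -0.01]
stop face 0.6344105 147.0635
plug [414.2 131.2] behind stop 14.9 r 6.1
plug [457.2 132.3] behind stop 14.3 r 6.1
plug [494.7 138.5] behind stop 8.5 r 4.9
plug [583.7 133.8] behind stop 14.2 r 6.1
```

Request:
send_rows(deltas=[{"grip": 1, "tx": 0, "ty": -0.2, "tz": 0, "rx": 0, "ry": 0, "rz": 0}, {"grip": 1, "tx": 0, "ty": 0, "tz": 0, "rx": 0, "ry": 0, "rz": 0}])

```text
time_s: 10.98
eef_pos: [501.2, 66.5, 36.3]
tcp_rot: [1.0, 0.005, 0.0, 0.0]
force: [0.6, -2.6, -4.0]
opening: 16.9
gripper_force: 107.7
```

Request:
send_rows(deltas=[{"grip": 1, "tx": 0, "ty": -0.2, "tz": 0, "rx": 0, "ry": 0, "rz": 0}, {"grip": 1, "tx": 0, "ty": 0, "tz": 0, "rx": 0, "ry": 0, "rz": 0}])

```text
time_s: 11.15
eef_pos: [501.2, 66.6, 36.3]
tcp_rot: [1.0, 0.005, -0.0, 0.0]
force: [0.2, -3.6, -3.9]
opening: 16.6
gripper_force: 107.7
```

```bash
python3 -c "
from h import *
to([501.5,66.5,36])"
```

```text
t 11.15 pos [501.22  66.56  36.32] F [ 0.19 -3.57 -3.95] M [-0.75   0.013  0.038] op 16.6 gf 107.7
txyz [0.27 0.06 0.32] rot deg [ 0.03  0.   -0.02]
```

Contact is found. The force rises about 3–4 N per mm commanded, so I'll build up to 10 N.

Request:
send_rows(deltas=[{"grip": 1, "tx": 0, "ty": -0.4, "tz": 0, "rx": 0, "ry": 0, "rz": 0}, {"grip": 1, "tx": 0, "ty": -0.2, "tz": 0, "rx": 0, "ry": 0, "rz": 0}, {"grip": 1, "tx": 0, "ty": 0, "tz": 0, "rx": 0, "ry": 0, "rz": 0}])

```text
time_s: 11.4
eef_pos: [501.2, 66.6, 36.3]
tcp_rot: [1.0, 0.005, -0.0, 0.001]
force: [0.5, -5.6, -3.5]
opening: 16.8
gripper_force: 107.9
```

Request:
send_rows(deltas=[{"grip": 1, "tx": 0, "ty": -0.3, "tz": 0, "rx": 0, "ry": 0, "rz": 0}, {"grip": 1, "tx": 0, "ty": -0.2, "tz": 0, "rx": 0, "ry": 0, "rz": 0}, {"grip": 1, "tx": 0, "ty": 0, "tz": 0, "rx": 0, "ry": 0, "rz": 0}])

```text
time_s: 11.65
eef_pos: [501.2, 66.7, 36.4]
tcp_rot: [1.0, 0.005, -0.0, 0.001]
force: [-0.6, -6.4, -2.7]
opening: 16.8
gripper_force: 108.0
```

```bash
python3 look.py pics/t8.png
```

```text
t 11.65 pos [501.23  66.67  36.37] F [-0.61 -6.43 -2.67] M [-1.439 -0.012  0.138] op 16.8 gf 108.0
txyz [0.21 6.67 0.39] rot deg [ 0.1   0.01 -0.05]
stop face 0.60934687 147.03532
plug [414.2 131.2] behind stop 14.9 r 6.1
plug [458.1 131.6] behind stop 15.0 r 6.2
plug [494.7 138.5] behind stop 8.5 r 4.9
plug [584.2 132.8] behind stop 15.1 r 6.0
```

Request:
send_rows(deltas=[{"grip": 1, "tx": 0, "ty": -0.4, "tz": 0, "rx": 0, "ry": 0, "rz": 0}, {"grip": 1, "tx": 0, "ty": -0.4, "tz": 0, "rx": 0, "ry": 0, "rz": 0}, {"grip": 1, "tx": 0, "ty": 0, "tz": 0, "rx": 0, "ry": 0, "rz": 0}])

```text
time_s: 11.95
eef_pos: [501.2, 66.7, 36.4]
tcp_rot: [1.0, 0.005, -0.0, 0.001]
force: [-0.7, -7.3, -2.4]
opening: 16.8
gripper_force: 108.1
```

Request:
send_rows(deltas=[{"grip": 1, "tx": 0, "ty": -0.2, "tz": 0, "rx": 0, "ry": 0, "rz": 0}, {"grip": 1, "tx": 0, "ty": 0, "tz": 0, "rx": 0, "ry": 0, "rz": 0}])

```text
time_s: 12.12
eef_pos: [501.2, 66.7, 36.4]
tcp_rot: [1.0, 0.005, -0.0, 0.001]
force: [-0.1, -7.3, -1.9]
opening: 16.8
gripper_force: 108.1
```

```bash
python3 look.py pics/t9.png
```

```text
t 12.1167 pos [501.22  66.72  36.41] F [-0.08 -7.27 -1.92] M [-1.688 -0.007  0.175] op 16.8 gf 108.1
txyz [0.22 6.72 0.43] rot deg [ 0.16  0.03 -0.07]
stop face 0.63938046 147.11952
plug [413.9 131.2] behind stop 15.0 r 6.2
plug [456.5 132.9] behind stop 13.7 r 6.0
plug [494.7 139.7] behind stop 7.4 r 4.7
plug [584.2 134. ] behind stop 14.0 r 6.1
```

Request:
send_rows(deltas=[{"grip": 1, "tx": 0, "ty": -0.3, "tz": 0, "rx": 0, "ry": 0, "rz": 0}, {"grip": 1, "tx": 0, "ty": -0.3, "tz": 0, "rx": 0, "ry": 0, "rz": 0}, {"grip": 1, "tx": 0, "ty": 0, "tz": 0, "rx": 0, "ry": 0, "rz": 0}])

```text
time_s: 12.42
eef_pos: [501.2, 66.8, 36.4]
tcp_rot: [1.0, 0.004, -0.0, 0.002]
force: [-0.2, -7.6, -2.0]
opening: 16.7
gripper_force: 108.2
```

Request:
send_rows(deltas=[{"grip": 1, "tx": 0, "ty": -0.2, "tz": 0, "rx": 0, "ry": 0, "rz": 0}, {"grip": 1, "tx": 0, "ty": 0, "tz": 0, "rx": 0, "ry": 0, "rz": 0}])

```text
time_s: 12.58
eef_pos: [501.2, 66.7, 36.5]
tcp_rot: [1.0, 0.004, -0.0, 0.002]
force: [-1.3, -8.9, -0.7]
opening: 17.2
gripper_force: 108.2
```

```bash
python3 look.py pics/t10.png
```

```text
t 12.5833 pos [501.24  66.73  36.47] F [-1.25 -8.86 -0.74] M [-1.917  0.046  0.168] op 17.2 gf 108.2
txyz [0.2  6.73 0.49] rot deg [ 0.22  0.03 -0.09]
stop face 0.58749354 147.03232
plug [415.1 133.2] behind stop 13.0 r 6.4
plug [456.5 132.9] behind stop 13.7 r 6.0
plug [494.7 139.7] behind stop 7.3 r 4.7
plug [583.7 133.8] behind stop 14.1 r 6.1
```

Request:
send_rows(deltas=[{"grip": 1, "tx": 0, "ty": -0.2, "tz": 0, "rx": 0, "ry": 0, "rz": 0}, {"grip": 1, "tx": 0, "ty": -0.2, "tz": 0, "rx": 0, "ry": 0, "rz": 0}, {"grip": 1, "tx": 0, "ty": 0, "tz": 0, "rx": 0, "ry": 0, "rz": 0}, {"grip": 1, "tx": 0, "ty": 0, "tz": 0, "rx": 0, "ry": 0, "rz": 0}])

```text
time_s: 12.97
eef_pos: [501.2, 66.8, 36.5]
tcp_rot: [1.0, 0.004, -0.0, 0.002]
force: [-0.2, -9.2, -1.2]
opening: 16.3
gripper_force: 108.2
```

Request:
send_rows(deltas=[{"grip": 1, "tx": 0, "ty": 0, "tz": 0, "rx": 0, "ry": 0, "rz": 0}, {"grip": 1, "tx": 0, "ty": 0, "tz": 0, "rx": 0, "ry": 0, "rz": 0}, {"grip": 1, "tx": 0, "ty": 0, "tz": 0, "rx": 0, "ry": 0, "rz": 0}, {"grip": 1, "tx": 0, "ty": 0, "tz": 0, "rx": 0, "ry": 0, "rz": 0}, {"grip": 1, "tx": 0, "ty": 0, "tz": 0, "rx": 0, "ry": 0, "rz": 0}, {"grip": 1, "tx": 0, "ty": 0, "tz": 0, "rx": 0, "ry": 0, "rz": 0}])

```text
time_s: 13.47
eef_pos: [501.2, 66.8, 36.5]
tcp_rot: [1.0, 0.004, -0.0, 0.002]
force: [-0.7, -9.4, -0.6]
opening: 17.3
gripper_force: 108.2
```

```bash
python3 look.py pics/t11.png; python3 -c "
from h import *
f=bot.grab_frame('side');cv2.imwrite('pics/s11.png',cv2.resize(f['color'][210:350,250:450],None,fx=4,fy=4))"
```

```text
t 13.4667 pos [501.23  66.77  36.48] F [-0.75 -9.44 -0.59] M [-2.062 -0.016  0.212] op 17.3 gf 108.2
txyz [0.21 6.77 0.51] rot deg [ 0.24  0.04 -0.1 ]
stop face 0.5882133 147.01341
plug [414.5 132.6] behind stop 13.5 r 6.4
plug [456.5 132.9] behind stop 13.6 r 6.0
plug [494.7 139.7] behind stop 7.3 r 4.7
plug [583.4 134.5] behind stop 13.4 r 6.1
```

View pics/s11.png

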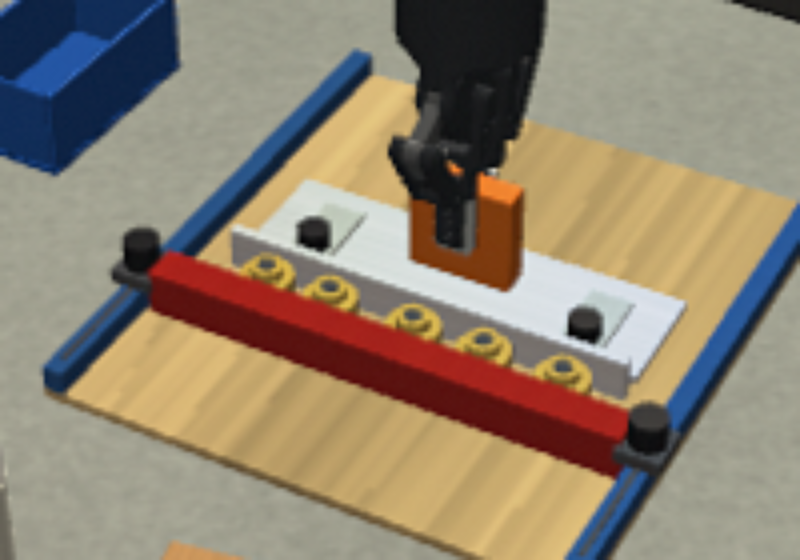

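The picture shows all five plugs sandwiched between the blade and the red bar, with the knobs in place. The force held at about 9.4 N for over 0.5 s and the stop has not moved (147.0 mm). I'll back off.

Request:
send_rows(deltas=[{"grip": 1, "tx": 0, "ty": 0.5, "tz": 0, "rx": 0, "ry": 0, "rz": 0}, {"grip": 1, "tx": 0, "ty": 1, "tz": 0, "rx": 0, "ry": 0, "rz": 0}, {"grip": 1, "tx": 0, "ty": 1.5, "tz": 0, "rx": 0, "ry": 0, "rz": 0}, {"grip": 1, "tx": 0, "ty": 2, "tz": 0, "rx": 0, "ry": 0, "rz": 0}, {"grip": 1, "tx": 0, "ty": 5, "tz": 0, "rx": 0, "ry": 0, "rz": 0}, {"grip": 1, "tx": 0, "ty": 10, "tz": 0, "rx": 0, "ry": 0, "rz": 0}, {"grip": 1, "tx": 0, "ty": 20, "tz": -5, "rx": 0, "ry": 0, "rz": 0}, {"grip": 1, "tx": 0, "ty": 25, "tz": -10, "rx": 0, "ry": 0, "rz": 0}])

```text
time_s: 14.23
eef_pos: [500.8, 7.7, 50.5]
tcp_rot: [1.0, 0.008, -0.001, -0.001]
force: [-0.4, -0.4, -3.5]
opening: 16.6
gripper_force: 107.9
```

Request:
send_rows(deltas=[{"grip": 1, "tx": 0, "ty": 30, "tz": -10, "rx": 0, "ry": 0, "rz": 0}, {"grip": 1, "tx": 0, "ty": 30, "tz": 0, "rx": 0, "ry": 0, "rz": 0}, {"grip": 1, "tx": 0, "ty": 30, "tz": 0, "rx": 0, "ry": 0, "rz": 0}, {"grip": 1, "tx": 0, "ty": 30, "tz": 0, "rx": 0, "ry": 0, "rz": 0}, {"grip": 1, "tx": 0, "ty": 30, "tz": 0, "rx": 0, "ry": 0, "rz": 0}, {"grip": 1, "tx": 0, "ty": 30, "tz": 0, "rx": 0, "ry": 0, "rz": 0}, {"grip": 1, "tx": 0, "ty": 30, "tz": 0, "rx": 0, "ry": 0, "rz": 0}, {"grip": 1, "tx": 0, "ty": 30, "tz": 0, "rx": 0, "ry": 0, "rz": 0}])

```text
time_s: 14.9
eef_pos: [504.3, -235.8, 61.3]
tcp_rot: [1.0, 0.005, 0.001, -0.0]
force: [0.6, -0.4, -3.7]
opening: 17.2
gripper_force: 108.1
```

Request:
send_rows(deltas=[{"grip": 1, "tx": 0, "ty": 30, "tz": 0, "rx": 0, "ry": 0, "rz": 0}, {"grip": 1, "tx": 0, "ty": 30, "tz": 0, "rx": 0, "ry": 0, "rz": 0}, {"grip": 1, "tx": 0, "ty": 25, "tz": 0, "rx": 0, "ry": 0, "rz": 0}, {"grip": 1, "tx": 0, "ty": 15, "tz": 0, "rx": 0, "ry": 0, "rz": 0}, {"grip": 1, "tx": 0, "ty": 5, "tz": 0, "rx": 0, "ry": 0, "rz": 0}, {"grip": 1, "tx": 0, "ty": 0, "tz": 0, "rx": 0, "ry": 0, "rz": 0}, {"grip": 1, "tx": 0, "ty": 0, "tz": 0, "rx": 0, "ry": 0, "rz": 0}, {"grip": 1, "tx": 0, "ty": 0, "tz": 0, "rx": 0, "ry": 0, "rz": 0}])

```text
time_s: 15.57
eef_pos: [506.0, -336.1, 60.9]
tcp_rot: [1.0, 0.007, -0.0, -0.001]
force: [0.4, -0.2, -3.1]
opening: 16.8
gripper_force: 107.9
```

```bash
python3 look.py pics/t12.png; python3 -c "
from h import *
to([502.5,-352,32])"
```

```text
t 15.5667 pos [ 506.03 -336.13   60.89] F [ 0.4  -0.19 -3.14] M [ 0.022 -0.058 -0.049] op 16.8 gf 107.9
txyz [   0.96 -396.09   26.  ] rot deg [-0.16  0.02  0.19]
stop face 0.6584864 147.22083
plug [413.7 131.4] behind stop 14.8 r 6.2
plug [457.7 131.9] behind stop 14.8 r 6.1
plug [497.2 132.6] behind stop 14.6 r 6.0
plug [545.8 133. ] behind stop 14.8 r 6.1
plug [583.6 133.4] behind stop 14.8 r 6.2
t 15.6167 pos [ 506.1  -336.27   60.99] F [-0.09 -0.37 -4.44] M [-0.047 -0.005  0.009] op 16.9 gf 107.9
txyz [-3.82 15.75 28.95] rot deg [-0.14  0.01  0.21]
```

All five plugs measure 14.6–14.8 mm behind the stop face, so they are all against it. I'll set the straightedge down.

Request:
send_rows(deltas=[{"grip": 1, "tx": -2, "ty": 10, "tz": 0, "rx": 0, "ry": 0, "rz": 0}, {"grip": 1, "tx": -2, "ty": 9, "tz": 0, "rx": 0, "ry": 0, "rz": 0}, {"grip": 1, "tx": 0, "ty": 0, "tz": 9, "rx": 0, "ry": 0, "rz": 0}, {"grip": 1, "tx": 0, "ty": 0, "tz": 9, "rx": 0, "ry": 0, "rz": 0}, {"grip": 1, "tx": 0, "ty": 0, "tz": 5, "rx": 0, "ry": 0, "rz": 0}, {"grip": 1, "tx": 0, "ty": 0, "tz": 2, "rx": 0, "ry": 0, "rz": 0}, {"grip": 1, "tx": 0, "ty": 0, "tz": 1, "rx": 0, "ry": 0, "rz": 0}, {"grip": 1, "tx": 0, "ty": 0, "tz": 0, "rx": 0, "ry": 0, "rz": 0}])

```text
time_s: 16.28
eef_pos: [501.4, -357.9, 34.5]
tcp_rot: [1.0, 0.005, -0.0, -0.001]
force: [-0.2, -0.3, -3.2]
opening: 16.9
gripper_force: 108.2
```

Request:
send_rows(deltas=[{"grip": 1, "tx": 0, "ty": 0, "tz": 1, "rx": 0, "ry": 0, "rz": 0}, {"grip": 1, "tx": 0, "ty": 0, "tz": 1, "rx": 0, "ry": 0, "rz": 0}, {"grip": 1, "tx": 0, "ty": 0, "tz": 1, "rx": 0, "ry": 0, "rz": 0}, {"grip": 1, "tx": 0, "ty": 0, "tz": 0, "rx": 0, "ry": 0, "rz": 0}])

```text
time_s: 16.62
eef_pos: [501.6, -358.6, 32.3]
tcp_rot: [1.0, 0.005, 0.0, 0.0]
force: [0.5, -0.1, -4.0]
opening: 17.0
gripper_force: 108.2
```

```bash
python3 -c "
from h import *
to([502.5,-355,32])"
```

```text
t 16.6167 pos [ 501.59 -358.64   32.35] F [ 0.47 -0.07 -3.97] M [-0.083 -0.01  -0.051] op 17.0 gf 108.2
txyz [ 0.95 -3.63  0.35] rot deg [ 0.   -0.01 -0.01]
```

Centred at y ≈ -358.6, which puts the origin near the middle of the mat. I'll lower the last bit until it bears.

Request:
send_rows(deltas=[{"grip": 1, "tx": 0, "ty": 0, "tz": 0.5, "rx": 0, "ry": 0, "rz": 0}, {"grip": 1, "tx": 0, "ty": 0, "tz": 0.5, "rx": 0, "ry": 0, "rz": 0}, {"grip": 1, "tx": 0, "ty": 0, "tz": 0, "rx": 0, "ry": 0, "rz": 0}])

```text
time_s: 16.87
eef_pos: [501.7, -358.8, 32.0]
tcp_rot: [1.0, 0.005, 0.0, 0.0]
force: [-1.2, 0.2, 0.4]
opening: 16.8
gripper_force: 108.8
```

Request:
send_rows(deltas=[{"grip": 0, "tx": 0, "ty": 0, "tz": 0, "rx": 0, "ry": 0, "rz": 0}, {"grip": 0, "tx": 0, "ty": 0, "tz": 0, "rx": 0, "ry": 0, "rz": 0}, {"grip": 0, "tx": 0, "ty": 0, "tz": 0, "rx": 0, "ry": 0, "rz": 0}, {"grip": 0, "tx": 0, "ty": 0, "tz": 0, "rx": 0, "ry": 0, "rz": 0}, {"grip": 0, "tx": 0, "ty": 0, "tz": 0, "rx": 0, "ry": 0, "rz": 0}, {"grip": 0, "tx": 0, "ty": 0, "tz": 0, "rx": 0, "ry": 0, "rz": 0}, {"grip": 0, "tx": 0, "ty": 0, "tz": 0, "rx": 0, "ry": 0, "rz": 0}, {"grip": 0, "tx": 0, "ty": 0, "tz": 0, "rx": 0, "ry": 0, "rz": 0}])

```text
time_s: 17.53
eef_pos: [501.6, -358.7, 31.3]
tcp_rot: [1.0, 0.005, 0.0, 0.0]
force: [-0.2, -0.2, 0.3]
opening: 85.1
gripper_force: 0.0
```

Request:
send_rows(deltas=[{"grip": 0, "tx": 0, "ty": 0, "tz": -10, "rx": 0, "ry": 0, "rz": 0}, {"grip": 0, "tx": 0, "ty": 0, "tz": -20, "rx": 0, "ry": 0, "rz": 0}, {"grip": 0, "tx": 0, "ty": 0, "tz": -25, "rx": 0, "ry": 0, "rz": 0}, {"grip": 0, "tx": 0, "ty": 0, "tz": -25, "rx": 0, "ry": 0, "rz": 0}, {"grip": 0, "tx": 0, "ty": 0, "tz": -25, "rx": 0, "ry": 0, "rz": 0}, {"grip": 0, "tx": 0, "ty": 0, "tz": -15, "rx": 0, "ry": 0, "rz": 0}, {"grip": 0, "tx": 0, "ty": 0, "tz": 0, "rx": 0, "ry": 0, "rz": 0}, {"grip": 0, "tx": 0, "ty": 0, "tz": 0, "rx": 0, "ry": 0, "rz": 0}])

```text
time_s: 18.2
eef_pos: [502.4, -359.2, 153.1]
tcp_rot: [1.0, 0.005, 0.001, 0.001]
force: [-0.6, 0.2, -0.2]
opening: 85.6
gripper_force: 0.0
```

```bash
python3 look.py pics/t13.png; python3 -c "
from h import *
f=bot.grab_frame('side');cv2.imwrite('pics/s13.png',f['color'])"
```

```text
t 18.2 pos [ 502.4  -359.24  153.14] F [-0.59  0.19 -0.23] M [0.005 0.043 0.075] op 85.6 gf 0.0
txyz [   3.03 -419.45  116.36] rot deg [ 0.11 -0.16 -0.02]
stop face 0.68042684 147.21248
plug [413.7 131.6] behind stop 14.6 r 6.2
plug [457.7 131.9] behind stop 14.8 r 6.1
plug [497.2 132.6] behind stop 14.6 r 6.0
plug [545.8 132.9] behind stop 14.9 r 6.1
plug [583.6 133.9] behind stop 14.3 r 6.1
```

View pics/s13.png

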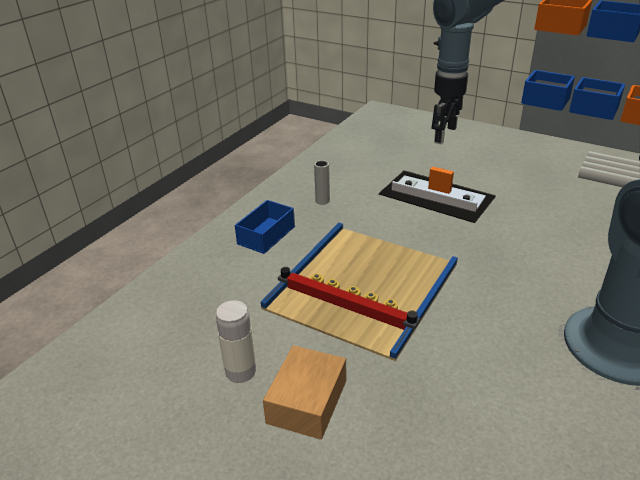

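The straightedge stands upright and released on its mat (440,188), the plugs sit in a row against the stop (350,292), and the other objects are where they started. I'm handing the job in.

```bash
python3 -c "
from plant import bot
print(bot.close_job())"
```

```text
the job is handed in; nothing more can be done
None
```

I handed the job in; no verdict came back. The row was pressed home at about 9.4 N for over 0.5 s, all five plugs measured against the stop with no shift seen in it, and the straightedge is released on its mat.

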